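# Marker and scriber into the stone carver's tool block

## Robot

A 6-joint arm with a two-finger parallel gripper is mounted at the origin on the work surface. World frame = base frame: x ahead of the robot, y to its left, z up, the work surface at z = 0. Lengths are in m, angles in rad, forces in N, time in s.
With the tool pointing down it reaches from about 0.35 to 0.775 m from the base axis. Payload 5.5 kg.
Tool frame: the origin (TCP) lies midway between the tips of the shut fingers; the grasp point (between the pads) lies 19 mm behind it; z points along the fingers, y is the line along which they close (so a half turn about z gives the same grasp; the last joint's range is limited). The gripper opens to 85 mm and grips with 20 to 120 N. Pads are 22 mm wide; open, the fingers measure 114 mm over their backs; the gripper's body (76 mm by 85 mm) begins 54 mm behind the grasp point. The pads swing forward as they close: fully open they stand 13 mm farther back than shut.
Start: joints at [-0.14, 0.313, 0.046, 1.304, 0, 1.431], TCP at [0.575, -0, 0.205] pointing down, gripper open.
Joint ranges: [-2.76, 2.76], [-0.86, 1.69], [-1.03, 1.26], [-2.2, 2.34], [-1.47, 1.5], [-3.14, 3.14]. Speed limits (rad/s): [2.57, 2.57, 3.14, 3.14, 3.14, 3.14].

## Interface

Orientations are given as a unit quaternion [w, x, y, z].
In Python, from workcell import env gives the robot as it stands.
- The arm moves only by the tool move_arm, never from a script. Its argument "targets" is a list of rows, each a list of 3 entries, a list of its own where there are three numbers: the shift along the tool's x, y, z in mm, then the turn, a rotation vector about the tool's x, y, z in units of 10 degrees (1.0 is 10 degrees), then the closure, from -1 (fully open) to 1 (shut). In form: [[[dx, dy, dz], [ax, ay, az], gripper], ...]. A call has 1 to 5 rows; each row is the pose to reach, as a shift and turn from the pose commanded when the call began, along the tool's axes at that moment; what a row does not reach only later rows make up. A row lasts 1/8 s, in which the tool goes at most 62.5 mm and 10.7 degrees, less where a joint would pass 70% of its speed; a pose out of reach is approached as far as the arm can. A call with a gripper value outside its range is refused whole. The fingers move at their own pace and stop on an object; "squeeze" is the grip in N (left out, the last holds). Time passes only in rows, so rows that repeat a pose let the fingers close. It gives the time, the measured TCP pose, the force, the opening and the grip force at its end, in the units of the state.
- env.get_state(): the state, without advancing time (a new reading comes with each control period).
- env.read_camera(name): name is "scene" or "side" or "wrist"; returns a dict with "pixels" (400x640x3 uint8, red, green, blue), "fovy" (degrees; the focal length in pixels is half the picture's height over the tangent of half this angle, whatever the lens; pixels are square), "cx", "cy" (the principal point, pixels), "extrinsics" (4x4, takes a point from world to camera coordinates); the wrist camera has in their place "mount" (4x4, takes a point from camera to tool coordinates, whose origin is the TCP and whose axes are the flange's). Camera axes: x right, y up, looking along -z (the intrinsics and any distortion apply to the point x, -y, -z); pixel columns grow to the right and rows downward; lengths in m; the calibration is good to about 2 mm. A picture is of the moment at which its call begins: read the wrist's pose just before it. There is no depth.
- env.hand_in(): hands the job in; it is judged then, once.
Trained networks look in a picture, given as the dict that the camera call returned (one of the last four; its "shot" number tells which), for a name from the list of things; names that differ only in an ending like _2 or _b are one class to them, and where a whole thing is asked for, a point or a joint stands for the part that bears it (a point fixed in the world has none). Each returns a list of dicts, best first, with "confidence" (0 to 1); they miss things now and then, are a little off and sometimes report something else, mostly with a low value. They report only what shows in the picture. A call takes as long as a camera call. They do not tell look-alikes from the thing itself.
- env.spot_in(thing, picture): "centre" ([x, y, z] in m, in world coordinates, good to about 4 mm: the middle of the surface that is visible of it).
- env.regions_of(thing, picture): "mask" (400x640 bool, what is visible of it).
- env.landmark_of(thing, picture): "centre" ([x, y, z] in m, in world coordinates, good to about 4 mm: a listed point, or the origin of a listed thing).
The state is a dict: "clock": time; "joint_pos": joint angles; "qvel": joint speeds; "tau": joint torques, N m; "tcp_pos": TCP position; "orientation": TCP orientation; "wrist_force": force on the tool from outside, world axes, zero at the start; "ft_torque": the same for the moment, N m; "finger_gap": finger opening in m; "grip_force": force on a finger pad.
Only numpy, scipy, OpenCV 4.12 (cv2) and the standard library are available. Lean on these libraries where they do the work, as an engineer would, in place of code of your own. Each camera call takes 0.05 s, during which the arm holds its last target. There are 200 camera calls.

## Task

Take the blue-and-white marker and the brass scriber from the sloped rest and stand them upright in the wooden block, butt end down and fully home: first the marker, then the scriber, with the marker in a hole nearer the block's red end than the scriber's. A stone core has fallen into one of the three holes, nobody knows which, so feel for it: a tool that meets it stands too high and must go into another hole instead, without being forced. Leave everything else on the bench where it is.

Things in the scene. Friction and masses are not known exactly. Their poses are not given: they have to be found in the camera images.
- marker: marker, white lower half and blue upper half, a round rod 18 mm in diameter and 165 mm long; about 60 g, centre of mass 67 mm from the butt. Origin: centre of the flat white butt face; z axis along the rod, butt to blue end (spin about z means nothing). It starts on the rest, blue end up, sloping 35 degrees
- scriber: scriber: round brass rod 18 mm in diameter for the first 150 mm, then a steel point to 172 mm; about 100 g, centre of mass about 70 mm from the butt. Origin: centre of the flat brass butt face; z axis along the rod, butt to point. It starts on the rest beside the marker, point up, sloping 35 degrees; which lies left or right varies
- rest: fixed grey sloped rest, base 150 x 180 x 8 mm; origin under its centre, x the way the tools rise. The two tools lie 90 mm apart along y: butts at a lip at x = -50 mm, axis 15 mm up there; a cross bar at x = +38 mm carries them between rubber pins whose tops are 73 mm above the table. The last 65 mm of each tool overhang the bar freely: grip there, about 138 mm from the butt
- holder: fixed light wooden block 64 x 190 x 92 mm (x, y, z), its +y end painted red; origin: centre of its underside, z up. Three upright holes in a row along y, 60 mm apart, 22 mm in diameter, 80 mm deep, rims chamfered 2 mm. In one of them, not measured, lies a dark stone core 35 mm tall, so it is only 45 mm deep. Never press the block with more than 80 N
- hole0 (a point): centre of the mouth of the hole nearest the red end, on the block's top face, 92 mm above the table
- hole1 (a point): centre of the mouth of the middle hole, same height
- hole2 (a point): centre of the mouth of the hole farthest from the red end, same height
- disc_a: bystander: pale stone disc, 60 mm in diameter, 22 mm thick, flat on the table; origin under its centre
- disc_b: bystander: grey-green stone disc, 60 mm in diameter, 18 mm thick, lying on disc_a; origin under its centre
- disc_c: bystander: green stone disc, 54 mm in diameter, 20 mm thick; origin under its centre
- black_marker: bystander: black pen 130 mm long, 16 mm in diameter, lying flat; origin under its middle, x along it
- bottle: bystander: white bottle, 60 mm in diameter, 150 mm tall; origin under its centre
- tray: bystander: grey open tray 140 x 200 x 40 mm; origin under its centre
- mug: bystander: white mug, 80 mm in diameter, 90 mm tall; origin under its centre
There are look-alikes about, which are no part of the job. Several things have the shape of the scriber; the one meant has the colours described above.

How it is judged:
On the way, in this order (a step that is already met when the one before it is completed fails the run):
1. the marker stands fully home in the hole nearest the red end or in the middle one (((horizontal distance between marker and hole0 below 0.006 m and z of marker in the frame of holder below 0.02 m and angle between marker's own z axis and vertical below 0.12 rad) or (horizontal distance between marker and hole1 below 0.006 m and z of marker in the frame of holder below 0.02 m and angle between marker's own z axis and vertical below 0.12 rad))), for 0.2 s.
2. the scriber stands fully home in a hole farther from the red end than the marker's ((((horizontal distance between marker and hole0 below 0.006 m and z of marker in the frame of holder below 0.02 m and angle between marker's own z axis and vertical below 0.12 rad) and (horizontal distance between scriber and hole1 below 0.006 m and z of scriber in the frame of holder below 0.02 m and angle between scriber's own z axis and vertical below 0.12 rad)) or ((horizontal distance between marker and hole0 below 0.006 m and z of marker in the frame of holder below 0.02 m and angle between marker's own z axis and vertical below 0.12 rad) and (horizontal distance between scriber and hole2 below 0.006 m and z of scriber in the frame of holder below 0.02 m and angle between scriber's own z axis and vertical below 0.12 rad)) or ((horizontal distance between marker and hole1 below 0.006 m and z of marker in the frame of holder below 0.02 m and angle between marker's own z axis and vertical below 0.12 rad) and (horizontal distance between scriber and hole2 below 0.006 m and z of scriber in the frame of holder below 0.02 m and angle between scriber's own z axis and vertical below 0.12 rad)))), for 0.2 s.
At the end, for the whole second after the job is handed in: Marker and scriber stand released and at rest in two different holes, the marker's nearer the red end; each butt within 6 mm of the hole's axis and not more than 8 mm above the hole's floor, each tool within 0.12 rad of upright, butt down ((((horizontal distance between marker and hole0 below 0.006 m and z of marker in the frame of holder below 0.02 m and angle between marker's own z axis and vertical below 0.12 rad) and (horizontal distance between scriber and hole1 below 0.006 m and z of scriber in the frame of holder below 0.02 m and angle between scriber's own z axis and vertical below 0.12 rad)) or ((horizontal distance between marker and hole0 below 0.006 m and z of marker in the frame of holder below 0.02 m and angle between marker's own z axis and vertical below 0.12 rad) and (horizontal distance between scriber and hole2 below 0.006 m and z of scriber in the frame of holder below 0.02 m and angle between scriber's own z axis and vertical below 0.12 rad)) or ((horizontal distance between marker and hole1 below 0.006 m and z of marker in the frame of holder below 0.02 m and angle between marker's own z axis and vertical below 0.12 rad) and (horizontal distance between scriber and hole2 below 0.006 m and z of scriber in the frame of holder below 0.02 m and angle between scriber's own z axis and vertical below 0.12 rad))) and linear speed of each of marker, scriber below 0.02 m/s); the robot touches nothing.
It fails at once if the block is pressed with more than 80 N (a tool forced) (contact force between holder and anything else above 80 N).
It fails at once if a bystander moved more than 30 mm (distance of any of disc_a, disc_b, disc_c, black_marker, bottle, tray, mug from where it was at the start of the episode above 0.03 m).
It also fails if it takes over 72 s, if anything falls off the work surface, if the arm or the gripper's body presses on something with over 40 N, if the wrist force passes 120 N, or if a joint passes its speed limit or range.

## Working session

There is one attempt and no reset: what is moved stays moved. The work goes in short steps, Python scripts to look and compute and a tool call to move; the robot and the scene stay as the last step left them, time stands still between calls to the robot, and variables do not carry over. Pictures are saved under pics/ and viewed, at most 10 in all, crops included, and the job is handed in when it is done.

Besides the shell and the picture viewer there is one more tool, called after "Emit:" as name([rows], argument=value, ...), one row to a line, values as JSON. move_arm: Moves the arm, as the interface text tells. Its arguments: {"type":"object","properties":{"targets":{"type":"array","items":{"type":"array"}},"squeeze":{"type":"number"}},"required":["targets"]}

```bash
mkdir -p pics; python3 - <<'E'
from workcell import env
import cv2,numpy as np
s=env.get_state();print(s['clock'],s['tcp_pos'],s['orientation'],s['finger_gap'])
for c in ['scene','side']:
    p=env.read_camera(c); cv2.imwrite(f'pics/{c}0.png',p['pixels'][:,:,::-1])
    print(c,p['fovy'],p['cx'],p['cy'],[k for k in p],np.round(p['extrinsics'],3).tolist())
    for t in ['hole0','hole1','hole2','marker','scriber','rest','holder']:
        r=env.landmark_of(t,p); print(t,[(np.round(d['centre'],3).tolist(),round(d['confidence'],2)) for d in r][:4])
E
```

```text
0.0 [5.74424017e-01 8.77609314e-05 2.03804630e-01] [-7.48098972e-04  7.07112658e-01  7.07100297e-01 -5.47664730e-04] 0.08565251892078392
scene 57.365815553776386 314.8056105603883 199.45481809734025 ['pixels', 'fovy', 'cx', 'cy', 'extrinsics', 'shot'] [[-0.283, 0.959, -0.003, 0.12], [-0.771, -0.226, 0.595, 0.332], [0.57, 0.171, 0.804, -1.421], [0.0, 0.0, 0.0, 1.0]]
hole0 [([0.563, -0.249, 0.092], 0.85), ([0.548, -0.194, 0.092], 0.73), ([0.541, -0.135, 0.09], 0.6)]
hole1 [([0.563, -0.249, 0.092], 0.85), ([0.548, -0.194, 0.092], 0.73), ([0.541, -0.135, 0.09], 0.6)]
hole2 [([0.563, -0.249, 0.092], 0.85), ([0.548, -0.194, 0.092], 0.73), ([0.541, -0.135, 0.09], 0.6)]
marker [([0.41, 0.071, 0.01], 0.7)]
scriber [([0.466, 0.483, 0.01], 0.88), ([0.195, 0.232, 0.008], 0.51), ([0.387, 0.159, 0.009], 0.41)]
rest [([0.444, 0.124, 0.001], 0.66)]
holder [([0.549, -0.189, -0.003], 0.78)]
side 54.513067876310636 318.35616229432696 201.6115827476694 ['pixels', 'fovy', 'cx', 'cy', 'extrinsics', 'shot'] [[0.933, -0.358, -0.02, -0.459], [0.243, 0.59, 0.77, -0.201], [-0.264, -0.724, 0.637, -1.074], [0.0, 0.0, 0.0, 1.0]]
hole0 [([0.548, -0.191, 0.093], 0.93), ([0.556, -0.251, 0.094], 0.82), ([0.546, -0.129, 0.091], 0.79), ([0.552, -0.196, -0.003], 0.23)]
hole1 [([0.548, -0.191, 0.093], 0.93), ([0.556, -0.251, 0.094], 0.82), ([0.546, -0.129, 0.091], 0.79), ([0.552, -0.196, -0.003], 0.23)]
hole2 [([0.548, -0.191, 0.093], 0.93), ([0.556, -0.251, 0.094], 0.82), ([0.546, -0.129, 0.091], 0.79), ([0.552, -0.196, -0.003], 0.23)]
marker [([0.406, 0.073, 0.009], 0.52)]
scriber [([0.39, 0.159, 0.016], 0.81), ([0.608, 0.46, 0.0], 0.6), ([0.192, 0.239, 0.011], 0.52), ([0.467, 0.481, 0.015], 0.51)]
rest [([0.441, 0.122, -0.005], 0.81)]
holder [([0.552, -0.196, -0.003], 0.85), ([0.548, -0.128, 0.091], 0.28)]
```

View pics/scene0.png

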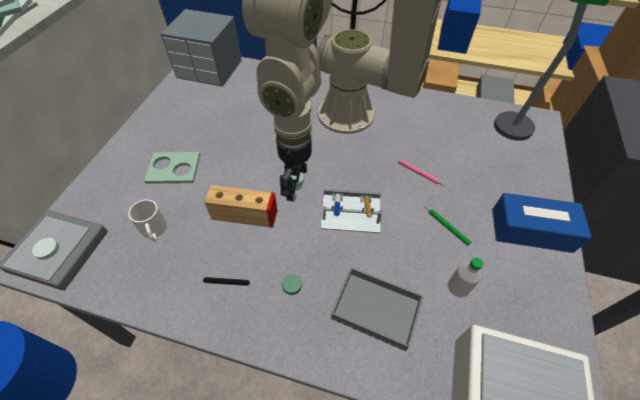

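View pics/side0.png

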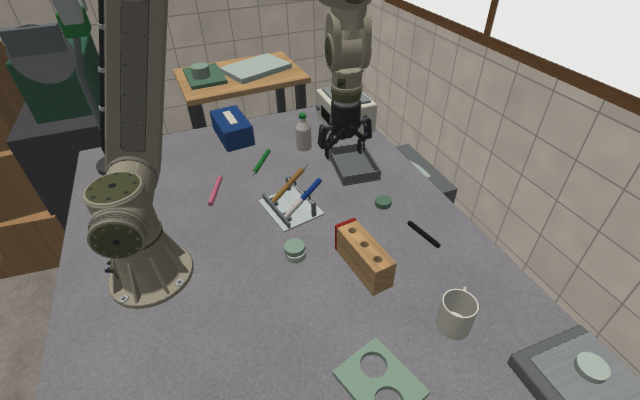

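The marker is on the right bank of the rest (scene 337,204; smaller y) and the scriber on the left (368,205). The block is at (207–276, 205) with its red end toward +y, and the disc stack is at about (298,182). First I'll look at the block from above.

Emit:
move_arm([
  [[-40,-10,-25],[0,0,-1],-1],
  [[-80,-20,-50],[0,0,-2],-1],
  [[-120,-30,-75],[0,0,-3],-1],
  [[-160,-40,-100],[0,0,-4],-1],
  [[-190,-60,-110],[0,0,-5],-1],
])

```text
clock: 1.42
tcp_pos: [0.5153, -0.192, 0.3161]
orientation: [0.001, 0.34, 0.941, -0.0]
wrist_force: [-0.0, 0.2, 0.6]
finger_gap: 0.0855
grip_force: 0.0
```

Emit:
move_arm([
  [[0,0,0],[0,0,-1],-1],
  [[0,0,0],[0,0,-2],-1],
  [[0,0,0],[0,0,-3],-1],
  [[0,0,0],[0,0,-4],-1],
  [[0,0,0],[0,0,-4.8],-1],
])

```text
clock: 2.05
tcp_pos: [0.515, -0.19, 0.3148]
orientation: [0.0, -0.072, 0.997, -0.0]
wrist_force: [0.7, -0.9, 0.5]
finger_gap: 0.0854
grip_force: 0.0
```

```bash
cat > h.py <<'E'
from workcell import env
import cv2,numpy as np
from scipy.spatial.transform import Rotation as R
np.set_printoptions(precision=4,suppress=True)
def wrist():
    s=env.get_state();p=env.read_camera('wrist')
    T=np.eye(4);T[:3,:3]=R.from_quat(np.roll(s['orientation'],-1)).as_matrix();T[:3,3]=s['tcp_pos']
    p['extrinsics']=np.linalg.inv(T@np.array(p['mount']));return s,p
def f(p): return 200/np.tan(np.radians(p['fovy'])/2)
def proj(p,X):
    c=(np.array(p['extrinsics'])@np.r_[X,1])[:3]
    return np.array([p['cx']-f(p)*c[0]/c[2],p['cy']+f(p)*c[1]/c[2]])
def ray(p,uv):
    E=np.linalg.inv(p['extrinsics']);d=E[:3,:3]@np.array([(uv[0]-p['cx'])/f(p),-(uv[1]-p['cy'])/f(p),-1]);return E[:3,3],d
def onz(p,uv,z):
    o,d=ray(p,uv);return o+d*(z-o[2])/d[2]
E
python3 - <<'E'
from h import *
s,p=wrist();print(s['tcp_pos'],s['orientation'],s['joint_pos'],s['clock'],p['fovy'],p['cx'],p['cy']);print(p['mount'])
cv2.imwrite('pics/w1.png',p['pixels'][:,:,::-1])
for t in ['hole0','holder']:
    for d in env.landmark_of(t,p)[:4]: print(t,d['centre'],d['confidence'],proj(p,d['centre']))
E
```

```text
[ 0.515  -0.19    0.3148] [ 0.0001 -0.0721  0.9974 -0.    ] [-0.4998  0.2584  0.2389  1.5511  0.0001 -0.6442] 2.05 66.46658208471918 327.49354149425506 200.08403511252362
[[ 0.0004  0.9587  0.2843  0.0722]
 [ 1.     -0.0006  0.0005  0.0001]
 [ 0.0007  0.2843 -0.9587 -0.1694]
 [ 0.      0.      0.      1.    ]]
hole0 [0.5552, -0.2513, 0.0976] 0.83 [276.9007 191.6616]
hole0 [0.5511, -0.1906, 0.0941] 0.79 [323.2392 194.4161]
hole0 [0.5503, -0.1901, 0.0001] 0.69 [324.4313 178.5171]
hole0 [0.546, -0.1381, 0.0895] 0.59 [362.5439 195.3252]
holder [0.5496, -0.1917, 0.0005] 0.64 [323.5111 178.0119]
holder [0.6683, -0.4391, 0.0008] 0.56 [169.0596 225.2923]
holder [0.732, 0.0254, 0.0005] 0.17 [427.8022 292.3042]
```

View pics/w1.png

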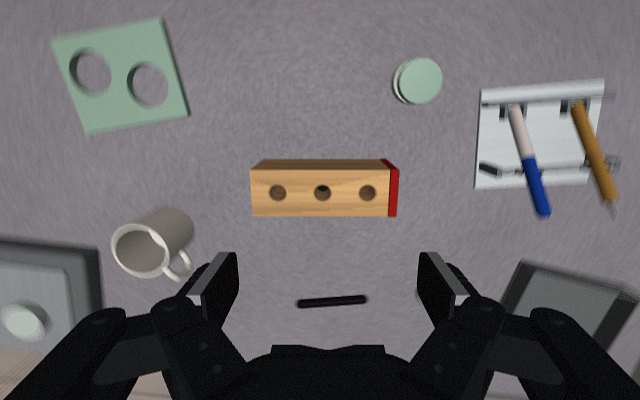

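The wrist view shows the three holes at about (277,193), (322,193) and (367,193), with the red end on the right. The middle hole looks darkest, which may mean the core is there. The marker is left (512,110)→(542,212), and the scriber is to its right. Next I'll refine the holes and move over the rest.

```bash
python3 - <<'E'
from h import *
s,p=wrist();im=cv2.cvtColor(p['pixels'],cv2.COLOR_RGB2GRAY)
P=[]
for u in (277,322,367):
    w=im[179:208,u-15:u+16]; m=(w<np.median(w)-30).astype(np.uint8)
    n,l,st,c=cv2.connectedComponentsWithStats(m); k=1+np.argmax(st[1:,4]);x,y,W,H,a=st[k]
    uv=np.array([u-15+x+(W-1)/2,179+y+(H-1)/2]);X=onz(p,uv,.092);P.append(X);print(uv,W,H,a,c[k]+[u-15,179],X,'mean inside',w[m>0].mean(),w[11:18,12:19].mean())
P=np.array(P);print(np.diff(P,axis=0),P.mean(0),np.degrees(np.arctan2(*(P[0]-P[2])[:2])))
E
```

```text
[277. 192.] 17 17 226 [276.9956 191.9558] [ 0.5568 -0.2521  0.092 ] mean inside 77.45575221238938 75.08163265306122
[322. 192.] 17 17 225 [321.8622 192.36  ] [ 0.5486 -0.1929  0.092 ] mean inside 65.67111111111112 64.24489795918367
[367.5 193. ] 18 17 230 [366.9435 192.8783] [ 0.5416 -0.1327  0.092 ] mean inside 76.74782608695652 67.08163265306122
[[-0.0082  0.0593  0.    ]
 [-0.007   0.0602  0.    ]] [ 0.549  -0.1926  0.092 ] 172.75467194688395
```

Emit:
move_arm([
  [[15,60,0],[0,0,0],-1],
  [[30,120,10],[0,0,0],-1],
  [[40,180,20],[0,0,0],-1],
  [[40,240,30],[0,0,-0.5],-1],
  [[40,280,40],[0,0,-0.5],-1],
])

```text
clock: 2.88
tcp_pos: [0.4356, 0.0838, 0.2748]
orientation: [0.001, -0.113, 0.994, 0.0]
wrist_force: [0.5, -0.6, 0.4]
finger_gap: 0.0853
grip_force: 0.0
```

```bash
python3 - <<'E'
from h import *
s,p=wrist();print(s['tcp_pos'],s['orientation'],s['joint_pos'],s['clock'])
cv2.imwrite('pics/w2.png',p['pixels'][:,:,::-1]);np.savez('w2.npz',E=p['extrinsics'],px=p['pixels'],fovy=p['fovy'],cx=p['cx'],cy=p['cy'])
for t in ['marker','scriber','rest']:
    for d in env.landmark_of(t,p)[:3]: print(t,d['centre'],d['confidence'],proj(p,d['centre']))
    for d in env.regions_of(t,p)[:2]:
        ys,xs=np.where(d['mask']);print('  mask',d['confidence'],len(xs),xs.mean(),ys.mean(),xs.min(),xs.max(),ys.min(),ys.max())
E
```

```text
[0.4356 0.0838 0.2748] [ 0.0006 -0.1131  0.9936  0.0001] [ 0.0086  0.0436 -0.1132  1.4128  0.0002 -0.218 ] 2.875
marker [0.406, 0.0724, 0.0208] 0.84 [324.3138 140.4737]
  mask 0.8 1705 321.30146627565983 201.0475073313783 313 330 138 261
scriber [0.4706, 0.4843, 0.0153] 0.87 [577.4958 243.3197]
scriber [0.3895, 0.1531, 0.0102] 0.8 [383.0976 141.243 ]
scriber [0.195, 0.2358, 0.0072] 0.76 [489.0964   2.6963]
  mask 0.73 1508 390.487400530504 202.1372679045093 382 399 140 267
  mask 0.64 2214 532.3297199638663 43.29448961156278 484 584 0 89
rest [0.444, 0.1261, -0.0012] 0.87 [354.0911 172.6108]
  mask 0.67 10485 353.73438245112067 166.9866475917978 291 423 118 222
```

View pics/w2.png

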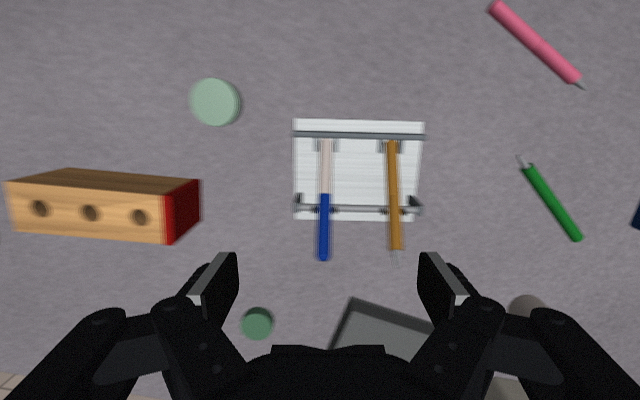

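The marker runs (326,139)→(323,260) and the scriber (391,140)→(396,265), point down the picture. I'll fit the axis of each by projection.

```bash
cat >> h.py <<'E'
from scipy.optimize import least_squares
S,C=np.sin(np.radians(35)),np.cos(np.radians(35))
def rod(x,y,a,L,n=13,r=.009):
    d=np.array([C*np.cos(a),C*np.sin(a),S]); q=np.array([np.sin(a),-np.cos(a),0]); u=np.cross(d,q)
    th=np.linspace(0,2*np.pi,24,endpoint=False)
    return np.array([[x,y,.015]+d*s+r*(np.cos(t)*q+np.sin(t)*u) for s in np.linspace(0,L,n) for t in th])
def fit(p,mask,x0,L):
    ys,xs=np.where(mask);rows=np.arange(ys.min()+8,ys.max()-8,4);mid=[xs[ys==r].mean() for r in rows]
    def res(v):
        uv=np.array([proj(p,X) for X in rod(*v,L)]);l=np.array([[g[:,0].min(),g[:,0].max(),g[:,1].mean()] for g in uv.reshape(13,24,2)])
        m=np.interp(rows,l[:,2],l[:,:2].mean(1))
        return np.r_[m-mid,3*(uv[:,1].min()-ys.min()),3*(uv[:,1].max()-ys.max())]
    o=least_squares(res,x0,x_scale=[.01,.01,.1]);return o.x,np.abs(o.fun).max(),o.fun[-2:]/3
E
python3 - <<'E'
from h import *
s,p=wrist()
for t,x0,L in [('marker',[.406,.072,.2],.165),('scriber',[.388,.156,.2],.15)]:
    for d in env.regions_of(t,p)[:3]:
        m=d['mask'];ys,xs=np.where(m)
        if 300<xs.mean()<420 and ys.mean()>150:
            v,e,z=fit(p,m,x0,L); 
            if t=='scriber' : print('ymax',ys.max())
            print(t,v,np.degrees(v[2]),e,z,'grip',v[0]+.138*C*np.cos(v[2]),v[1]+.138*C*np.sin(v[2]),.015+.138*S)
E
```

```text
marker [0.4077 0.0702 0.2081] 11.920393714659733 2.3905954821274804 [-0.7711  0.7969] grip 0.5182918881351309 0.09357962131672115 0.09415354821644437
marker [0.3933 0.1602 0.1999] 11.453605858494916 5.417308461975324 [ 1.7475 -1.8058] grip 0.5040661636388852 0.18268560996763003 0.09415354821644437
ymax 267
scriber [0.4004 0.1628 0.1977] 11.329035641526563 22.58189980171244 [ 7.2761 -7.5273] grip 0.5112163318868214 0.1849619247370815 0.09415354821644437
```

Emit:
move_arm([
  [[-42,-4,30],[0,0,0.1],-1],
  [[-83,-9,80],[0,0,0.1],-1],
  [[-83,-9,130],[0,0,0.1],-1],
  [[-83,-9,170],[0,0,0.1],-1],
  [[-83,-9,200],[0,0,0.1],-1],
])

```text
clock: 4.0
tcp_pos: [0.5187, 0.0907, 0.0725]
orientation: [-0.001, -0.104, 0.995, 0.0]
wrist_force: [-0.1, 0.3, -0.4]
finger_gap: 0.0852
grip_force: 0.0
```

Emit:
move_arm([
  [[0,0,0],[0,0,0],-1],
  [[0,0,0],[0,0,0],1],
  [[0,0,0],[0,0,0],1],
  [[0,0,0],[0,0,0],1],
  [[0,0,0],[0,0,0],1],
], squeeze=40)

```text
clock: 4.62
tcp_pos: [0.5198, 0.0917, 0.0754]
orientation: [0.001, -0.105, 0.995, -0.0]
wrist_force: [0.1, -0.4, -0.2]
finger_gap: 0.0139
grip_force: 37.6
```

```bash
python3 - <<'E'
from h import *
s,p=wrist();print(s['tcp_pos'],s['orientation'],s['joint_pos'],s['clock'],s['finger_gap'],s['grip_force'])
v=np.r_[.4077,.0702,.2081]
d=np.array([C*np.cos(v[2]),C*np.sin(v[2]),S]);print([proj(p,np.r_[v[:2],.015]+d*k) for k in (0,.05,.0825)])
cv2.imwrite('pics/w3.png',p['pixels'][:,:,::-1])
E
```

```text
[0.5198 0.0917 0.0754] [ 0.0007 -0.1046  0.9945 -0.    ] [ 0.0224  0.2978 -0.3044  0.9673  0.     -0.1872] 4.625 0.01386140879864555 37.59525947481961
[array([331.0001,  45.492 ]), array([331.1311, 108.0336]), array([331.2284, 154.4977])]
```

View pics/w3.png

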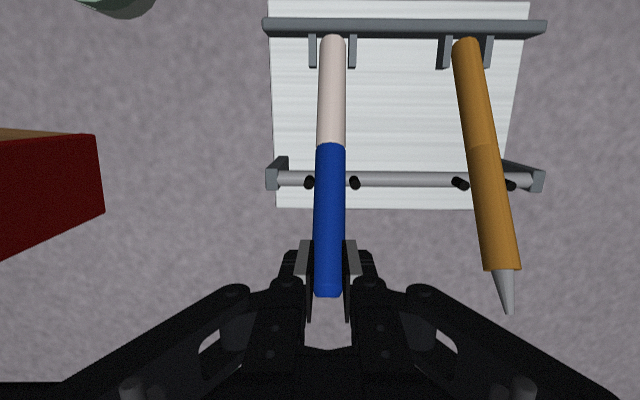

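Emit:
move_arm([
  [[0,0,-30],[0,0,0],1],
  [[0,0,-70],[0,0,0],1],
  [[0,0,-110],[0,0,0],1],
  [[0,0,-160],[0,-0.5,0],1],
  [[0,0,-170],[0,-1.5,0],1],
])

```text
clock: 5.3
tcp_pos: [0.5237, 0.0917, 0.2496]
orientation: [0.135, -0.104, 0.985, 0.013]
wrist_force: [0.2, -0.5, -0.7]
finger_gap: 0.0134
grip_force: 38.2
```

```bash
cat >> h.py <<'E'
def goal(a,tilt,xyz):
    s=env.get_state();R0=R.from_quat(np.roll(s['orientation'],-1))
    st,ct,ca,sa=np.sin(np.radians(tilt)),np.cos(np.radians(tilt)),np.cos(np.radians(a)),np.sin(np.radians(a))
    z=np.array([st*ca,st*sa,-ct]);y=np.array([-sa,ca,0]);M=np.c_[np.cross(y,z),y,z]
    d=R0.inv().apply(np.array(xyz)-s['tcp_pos'])*1000;r=np.degrees((R0.inv()*R.from_matrix(M)).as_rotvec())/10
    print('shift',d,'turn',r,'| joints',s['joint_pos'],'gap',s['finger_gap'],'t',s['clock'])
E
python3 - <<'E'
from h import *
goal(7.3,55,[.5575,-.131,.236])
E
```

```text
shift [  16.5956 -224.8361    9.8698] turn [ 0.2706 -3.9329  0.399 ] | joints [-0.0141 -0.0207 -0.2813  1.0433  0.0583 -0.2164] gap 0.0134303828190442 t 5.3
```

Emit:
move_arm([
  [[10,-20,-20],[0.07,-1,0.1],1],
  [[15,-60,-20],[0.14,-2,0.2],1],
  [[16,-110,-20],[0.2,-3,0.3],1],
  [[17,-165,-20],[0.27,-3.9,0.4],1],
  [[17,-220,-20],[0.27,-3.9,0.4],1],
])

```text
clock: 5.92
tcp_pos: [0.5372, -0.1247, 0.2504]
orientation: [0.45, -0.053, 0.891, 0.033]
wrist_force: [0.6, -0.0, -0.0]
finger_gap: 0.0135
grip_force: 38.9
```

Emit:
move_arm([
  [[0,0,0],[0,0,0],1],
  [[0,0,0],[0,0,0],1],
])

```text
clock: 6.18
tcp_pos: [0.5439, -0.1284, 0.2597]
orientation: [0.453, -0.056, 0.889, 0.029]
wrist_force: [0.2, 0.1, -0.6]
finger_gap: 0.0135
grip_force: 38.7
```

```bash
python3 - <<'E'
from h import *
s=env.get_state();print(s['tcp_pos'],s['orientation'],s['wrist_force'],s['ft_torque'])
goal(7.3,55,[.5575,-.131,.236])
for c in ['side','scene']:
    p=env.read_camera(c);cv2.imwrite(f'pics/{c}4.png',p['pixels'][:,:,::-1])
    np.savez(f'{c}4.npz',**p)
    print([ (d['centre'],d['confidence']) for d in env.landmark_of('marker',p)[:2]])
    for d in env.regions_of('marker',p)[:2]:
        ys,xs=np.where(d['mask']);print('  mask',d['confidence'],len(xs),xs.min(),xs.max(),ys.min(),ys.max(),[ (r,round(xs[ys==r].mean(),1),(ys==r).sum()) for r in range(ys.min(),ys.max()+1,8)])
    print('expected axis',[proj(p,[.5415,-.133,z]) for z in (.092,.125,.200,.25,.29)])
a=cv2.imread('pics/side4.png')[90:290,260:420];b=cv2.imread('pics/scene4.png')[120:240,180:320]
cv2.imwrite('pics/c4.png',np.hstack([cv2.resize(a,(448,560),interpolation=cv2.INTER_CUBIC),cv2.resize(b,(350,300),interpolation=cv2.INTER_CUBIC).__class__ and cv2.copyMakeBorder(cv2.resize(b,(350,300),interpolation=cv2.INTER_CUBIC),0,260,0,0,cv2.BORDER_CONSTANT)]))
E
```

```text
[ 0.5439 -0.1284  0.2597] [ 0.4531 -0.0558  0.8893  0.0291] [ 0.236   0.0757 -0.6384] [-0.1115  0.7774 -0.0248]
shift [11.3717 -4.3446 24.5835] turn [-0.0031 -0.0999 -0.0108] | joints [-0.7704 -0.3002 -0.8595  0.302   0.6845 -0.6333] gap 0.013455390756695957 t 6.175
[([0.524, -0.1257, 0.1293], 0.71)]
  mask 0.83 309 343 353 169 220 [(169, np.float64(349.0), np.int64(1)), (177, np.float64(nan), np.int64(0)), (185, np.float64(348.5), np.int64(8)), (193, np.float64(348.0), np.int64(7)), (201, np.float64(347.0), np.int64(7)), (209, np.float64(347.0), np.int64(7)), (217, np.float64(346.0), np.int64(7))]
expected axis [array([352.0984, 229.7775]), array([352.5306, 220.8692]), array([353.5811, 199.2196]), array([354.3394, 183.5903]), array([354.9833, 170.3205])]
[([0.6686, -0.4394, -0.0008], 0.73), ([0.5279, -0.1255, 0.1297], 0.55)]
  mask 0.52 332 249 264 146 189 [(146, np.float64(252.5), np.int64(4)), (154, np.float64(253.5), np.int64(8)), (162, np.float64(255.0), np.int64(9)), (170, np.float64(257.0), np.int64(7)), (178, np.float64(259.0), np.int64(7)), (186, np.float64(261.0), np.int64(7))]
expected axis [array([259.3461, 199.6683]), array([257.8901, 192.7359]), array([254.2863, 175.5771]), array([251.6254, 162.9079]), array([249.3261, 151.96  ])]<stdin>:9: RuntimeWarning: Mean of empty slice.
  ret = ret.dtype.type(ret / rcount)
```

View pics/c4.png

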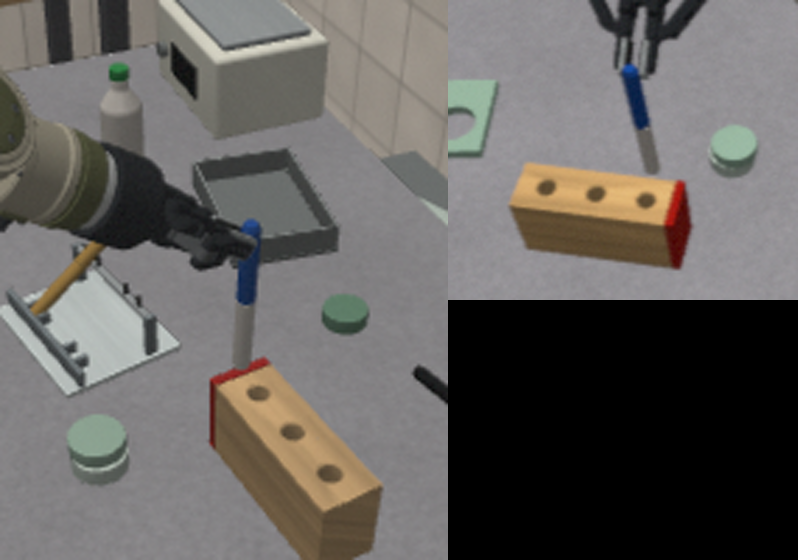

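The side view shows the marker almost upright above and behind hole0. I'll move to hover above the hole and then measure rod against hole in both views.

Emit:
move_arm([
  [[6,-2,10],[0,-0.05,0],1],
  [[11,-4,20],[0,-0.1,0],1],
  [[11,-4,22],[0,-0.1,0],1],
  [[11,-4,22],[0,-0.1,0],1],
])

```text
clock: 6.98
tcp_pos: [0.5559, -0.1301, 0.2382]
orientation: [0.461, -0.057, 0.885, 0.03]
wrist_force: [-0.5, -0.1, -0.5]
finger_gap: 0.0133
grip_force: 38.7
```

```bash
cat >> h.py <<'E'
def cols(img,z0,z1,p,xy,kind):
    """mid columns of rod per image row around expected axis, by rod colour mask"""
    hsv=cv2.cvtColor(img,cv2.COLOR_RGB2HSV).astype(int);out=[]
    H,Sa,V=hsv[...,0],hsv[...,1],hsv[...,2]
    if kind=='marker': m=((H>105)&(H<130)&(Sa>120))|((Sa<60)&(V>135))
    else: m=(H>10)&(H<25)&(Sa>110)
    v0,v1=sorted([proj(p,[*xy,z0])[1],proj(p,[*xy,z1])[1]])
    for r in range(int(v0),int(v1)+1):
        z=np.interp(r,[v0,v1],[z1,z0]);u=proj(p,[*xy,z])[0]
        c=np.where(m[r,int(u)-14:int(u)+15])[0]+int(u)-14
        if 4<=len(c)<=14 and c.max()-c.min()<14: out.append((r,c.mean(),len(c)))
    return np.array(out)
def rodfit(kind,xy,z0,z1):
    D=[]
    for c in ['side','scene']:
        p=env.read_camera(c);np.savez('last_'+c+'.npz',**p);D.append((p,cols(p['pixels'],z0,z1,p,xy,kind)));print(c,D[-1][1][::4].tolist())
    zm=z0
    def res(v):
        e=[]
        for p,o in D:
            a=np.array([proj(p,[v[0]+v[2]*(z-zm),v[1]+v[3]*(z-zm),z]) for z in np.linspace(z0-.02,z1+.02,20)])
            e+=list(np.interp(o[:,0],a[::-1,1],a[::-1,0])-o[:,1])
        return e
    o=least_squares(res,[*xy,0,0],x_scale=[.01,.01,.1,.1],loss='soft_l1');print('rod at z0',o.x,'rms',np.std(res(o.x)))
    return o.x,D
def holes(p,P):
    im=cv2.cvtColor(p['pixels'],cv2.COLOR_RGB2GRAY)
    for X in P:
        u,v=np.round(proj(p,X)).astype(int);w=im[v-8:v+9,u-10:u+11];m=(w<np.median(w)-25).astype(np.uint8)
        n,l,st,c=cv2.connectedComponentsWithStats(m)
        if n>1:
            k=1+np.argmax(st[1:,4]);uv=st[k,:2]+(st[k,2:4]-1)/2+[u-10,v-8];print(' hole px',uv,st[k,2:],onz(p,uv,.092),'exp',X)
HO=np.array([[.5416,-.133,.092],[.549,-.1926,.092],[.5566,-.2521,.092]])
E
python3 - <<'E'
from h import *
goal(7.3,55,[.5575,-.131,.236])
x,D=rodfit('marker',[.5415,-.133],.12,.24)
for p,_ in D: holes(p,HO)
E
```

```text
shift [ 0.9229 -1.085   2.4344] turn [ 0.0036  0.0031 -0.0007] | joints [-0.7573 -0.2509 -0.9071  0.179   0.6873 -0.6109] gap 0.013348532286339275 t 6.975
side [[190.0, 352.5, 6.0], [194.0, 352.5, 6.0], [198.0, 352.0, 5.0], [202.0, 351.5, 6.0]]
scene [[190.0, 266.5, 10.0]]
rod at z0 [ 0.5616 -0.0796 -0.1633 -0.3866] rms 0.17851732177320845
 hole px [348. 224.] [13  5 48] [ 0.5407 -0.1076  0.092 ] exp [ 0.5416 -0.133   0.092 ]
 hole px [364. 244.] [ 9  7 42] [ 0.5478 -0.1937  0.092 ] exp [ 0.549  -0.1926  0.092 ]
 hole px [377. 259.] [ 9  7 46] [ 0.5549 -0.2532  0.092 ] exp [ 0.5566 -0.2521  0.092 ]
 hole px [258.5 197.5] [ 8 12 75] [ 0.5349 -0.1383  0.092 ] exp [ 0.5416 -0.133   0.092 ]
 hole px [238.5 197. ] [ 8  7 44] [ 0.5496 -0.195   0.092 ] exp [ 0.549  -0.1926  0.092 ]
 hole px [218.5 194. ] [ 8  7 42] [ 0.556  -0.2559  0.092 ] exp [ 0.5566 -0.2521  0.092 ]
```

```bash
python3 - <<'E'
from h import *
o=[]
for c,(u,v) in [('side',(353,200)),('scene',(255,180))]:
    p=dict(np.load(f'last_{c}.npz'));w=p['pixels'][v-45:v+45,u-33:u+33]
    o.append(cv2.resize(w,None,fx=6,fy=6,interpolation=cv2.INTER_NEAREST))
    hsv=cv2.cvtColor(p['pixels'],cv2.COLOR_RGB2HSV)
    for r in ((170,185,215,222) if c=='side' else (155,165,180,190)): print(c,r,hsv[r,u-8:u+9].tolist())
cv2.imwrite('pics/c5.png',np.hstack(o)[:,:,::-1])
E
```

```text
side 170 [[68, 9, 110], [75, 9, 111], [70, 7, 109], [80, 7, 110], [80, 7, 108], [83, 9, 110], [75, 9, 108], [80, 7, 108], [70, 7, 109], [75, 5, 109], [75, 9, 110], [80, 7, 110], [75, 9, 110], [70, 7, 110], [75, 9, 110], [70, 7, 111], [70, 7, 110]]
side 185 [[60, 10, 25], [90, 18, 28], [120, 8, 32], [90, 8, 31], [140, 23, 33], [100, 27, 28], [105, 35, 29], [90, 9, 27], [90, 18, 29], [113, 47, 43], [110, 124, 68], [111, 94, 76], [116, 18, 116], [150, 6, 129], [150, 2, 129], [160, 6, 130], [140, 6, 130]]
side 215 [[150, 4, 132], [150, 4, 130], [165, 4, 130], [18, 11, 115], [17, 21, 107], [13, 17, 104], [19, 21, 96], [17, 19, 94], [17, 19, 92], [15, 16, 98], [170, 6, 131], [150, 4, 132], [150, 4, 132], [140, 6, 131], [160, 6, 132], [143, 8, 130], [135, 4, 132]]
side 222 [[1, 185, 143], [1, 187, 143], [1, 157, 143], [15, 19, 110], [17, 17, 104], [17, 18, 99], [21, 19, 94], [15, 17, 91], [18, 31, 98], [17, 84, 139], [16, 104, 181], [17, 106, 181], [17, 103, 176], [16, 87, 167], [14, 23, 142], [120, 2, 134], [150, 4, 131]]
scene 155 [[94, 15, 133], [110, 80, 137], [110, 180, 146], [109, 212
[... 307 characters left out ...]
, [109, 226, 70], [110, 198, 71], [111, 123, 81], [118, 23, 131], [135, 7, 147], [135, 7, 152], [138, 8, 151], [150, 5, 151], [140, 5, 151], [140, 5, 151], [144, 8, 153]]
scene 180 [[132, 8, 152], [144, 8, 152], [143, 7, 154], [135, 6, 157], [143, 7, 155], [150, 4, 134], [120, 5, 103], [116, 20, 101], [111, 34, 97], [105, 26, 99], [135, 6, 90], [13, 19, 96], [174, 10, 123], [150, 5, 145], [143, 7, 151], [132, 8, 153], [143, 7, 154]]
scene 190 [[17, 116, 209], [17, 117, 209], [17, 116, 209], [17, 112, 209], [17, 103, 201], [17, 95, 199], [17, 92, 196], [17, 80, 185], [18, 62, 140], [16, 32, 103], [19, 21, 97], [17, 23, 98], [9, 19, 96], [19, 21, 98], [13, 16, 112], [5, 11, 143], [0, 12, 154]]
```

View pics/c5.png

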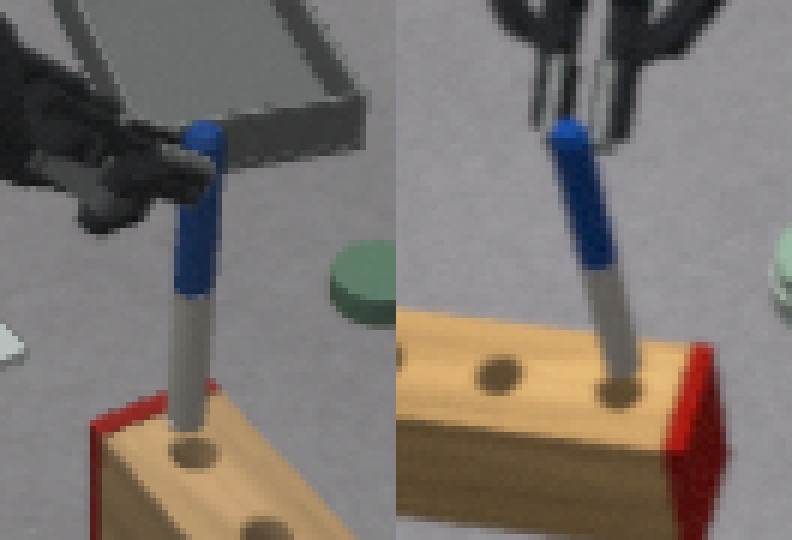

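Side view: the butt is about 1.2 px left of the hole. Scene view: it is about 1.7 px right. So the rod needs about +2 mm in x and -3 mm in y. I'll correct and enter gently.

Emit:
move_arm([
  [[-1,-3,1.5],[0,0,0],1],
  [[-1,-3,1.5],[0,0,0],1],
  [[7,-3,7],[0,0,0],1],
  [[11,-3,10],[0,0,0],1],
  [[15,-3,13],[0,0,0],1],
], squeeze=30)

```text
clock: 7.7
tcp_pos: [0.5579, -0.1331, 0.2172]
orientation: [0.461, -0.056, 0.885, 0.03]
wrist_force: [-0.3, 0.8, -1.0]
finger_gap: 0.0132
grip_force: 38.7
```

Emit:
move_arm([
  [[0,0,0],[0,0,0],1],
])

```text
clock: 7.82
tcp_pos: [0.5578, -0.133, 0.2171]
orientation: [0.461, -0.056, 0.885, 0.03]
wrist_force: [-0.1, -0.1, -0.5]
finger_gap: 0.0132
grip_force: 38.7
```

```bash
python3 - <<'E'
from h import *
s=env.get_state();print(s['tcp_pos'],s['wrist_force'],s['ft_torque'])
o=[]
for c,(u,v) in [('side',(353,200)),('scene',(255,180))]:
    p=env.read_camera(c);w=p['pixels'][v-45:v+45,u-33:u+33]
    o.append(cv2.resize(w,None,fx=6,fy=6,interpolation=cv2.INTER_NEAREST))
cv2.imwrite('pics/c6.png',np.hstack(o)[:,:,::-1])
E
```

```text
[ 0.5578 -0.133   0.2171] [-0.0788 -0.1387 -0.5217] [-0.1636  0.7884 -0.0475]
```

View pics/c6.png

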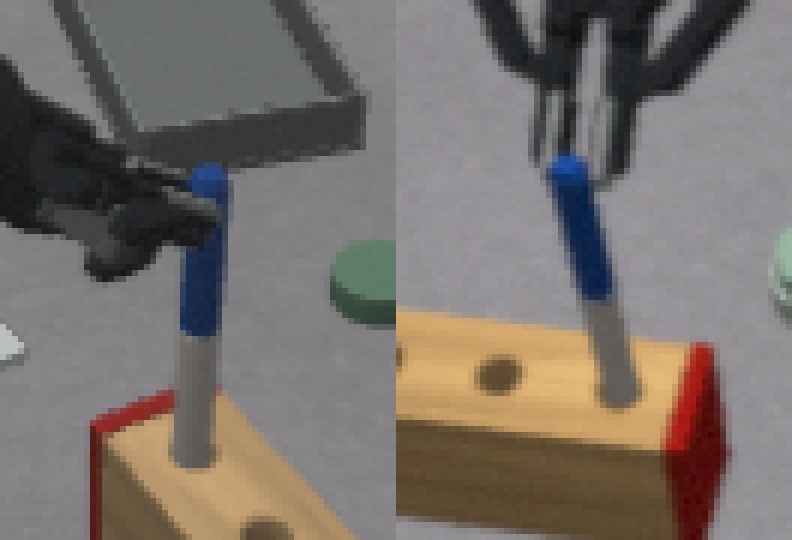

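The marker's butt has entered hole0 with no force, and both views show it inside the rim. I'll continue down.

Emit:
move_arm([
  [[7,0,5],[0,0,0],1],
  [[14,0,10],[0,0,0],1],
  [[20,0,14],[0,0,0],1],
  [[25,0,17.5],[0,0,0],1],
], squeeze=25)

```text
clock: 8.43
tcp_pos: [0.558, -0.1331, 0.1867]
orientation: [0.461, -0.056, 0.885, 0.03]
wrist_force: [0.2, -0.3, -0.8]
finger_gap: 0.0132
grip_force: 38.7
```

Emit:
move_arm([
  [[3,0,2],[0,0,0],1],
  [[6,0,4],[0,0,0],1],
])

```text
clock: 8.68
tcp_pos: [0.5581, -0.1334, 0.1802]
orientation: [0.461, -0.056, 0.885, 0.03]
wrist_force: [-0.1, -0.2, -0.9]
finger_gap: 0.0134
grip_force: 38.7
```

Emit:
move_arm([
  [[3,0,2],[0,0,0],1],
  [[6,0,4],[0,0,0],1],
])

```text
clock: 8.93
tcp_pos: [0.5579, -0.1334, 0.1731]
orientation: [0.461, -0.056, 0.885, 0.029]
wrist_force: [0.4, -0.1, -0.6]
finger_gap: 0.0135
grip_force: 38.7
```

Emit:
move_arm([
  [[3,0,2],[0,0,0],1],
  [[6,0,4],[0,0,0],1],
])

```text
clock: 9.18
tcp_pos: [0.5582, -0.134, 0.1666]
orientation: [0.46, -0.056, 0.886, 0.03]
wrist_force: [0.1, -0.5, -0.1]
finger_gap: 0.0135
grip_force: 38.7
```

Emit:
move_arm([
  [[3,0,2],[0,0,0],1],
  [[6,0,4],[0,0,0],1],
])

```text
clock: 9.43
tcp_pos: [0.5596, -0.1359, 0.1617]
orientation: [0.459, -0.057, 0.886, 0.031]
wrist_force: [1.0, -0.6, -0.2]
finger_gap: 0.0135
grip_force: 38.8
```

```bash
python3 - <<'E'
from h import *
goal(7.3,55,[.558,-.1333,.143]); print(env.get_state()['wrist_force'],env.get_state()['ft_torque'])
E
```

```text
shift [15.9838  2.7666  9.7269] turn [ 0.021  -0.0245 -0.0052] | joints [-0.7621 -0.1012 -1.0264 -0.0796  0.6902 -0.6194] gap 0.013495284920912343 t 9.425
[ 0.9622 -0.5534 -0.2256] [0.0195 0.8491 0.0494]
```

Joint 3 is at its range limit at this depth, but the butt is already about 14 mm below where the core would stop it, so hole0 is free. I'll back up slightly to the undistorted pose and release, letting it slide the last ~20 mm.

Emit:
move_arm([
  [[-4,0,-2.5],[0,0,0],1],
  [[-4,0,-2.5],[0,0,0],1],
  [[-4,0,-2.5],[0,0,0],0.5],
  [[-4,0,-2.5],[0,0,0],0.4],
  [[-4,0,-2.5],[0,0,0],0.3],
])

```text
clock: 10.05
tcp_pos: [0.5598, -0.1358, 0.1666]
orientation: [0.459, -0.057, 0.886, 0.031]
wrist_force: [0.4, 0.3, 0.3]
finger_gap: 0.0298
grip_force: 0.0
```

```bash
python3 - <<'E'
from h import *
s=env.get_state();print(s['tcp_pos'],s['wrist_force'],s['finger_gap'],s['joint_pos'])
o=[]
for c,(u,v) in [('side',(353,200)),('scene',(255,180))]:
    p=env.read_camera(c);w=p['pixels'][v-45:v+45,u-33:u+33]
    print([proj(p,[.5415,-.133,.012+.165])],[proj(p,[.5415,-.133,.047+.165])])
    o.append(cv2.resize(w,None,fx=6,fy=6,interpolation=cv2.INTER_NEAREST))
cv2.imwrite('pics/c7.png',np.hstack(o)[:,:,::-1])
E
```

```text
[ 0.5598 -0.1358  0.1666] [0.3949 0.3208 0.2784] 0.029816773655262772 [-0.7614 -0.1116 -1.0185 -0.062   0.6896 -0.6188]
[array([353.2483, 206.0771])] [array([353.7586, 195.5607])]
[array([255.438 , 181.0606])] [array([253.6679, 172.6327])]
```

View pics/c7.png

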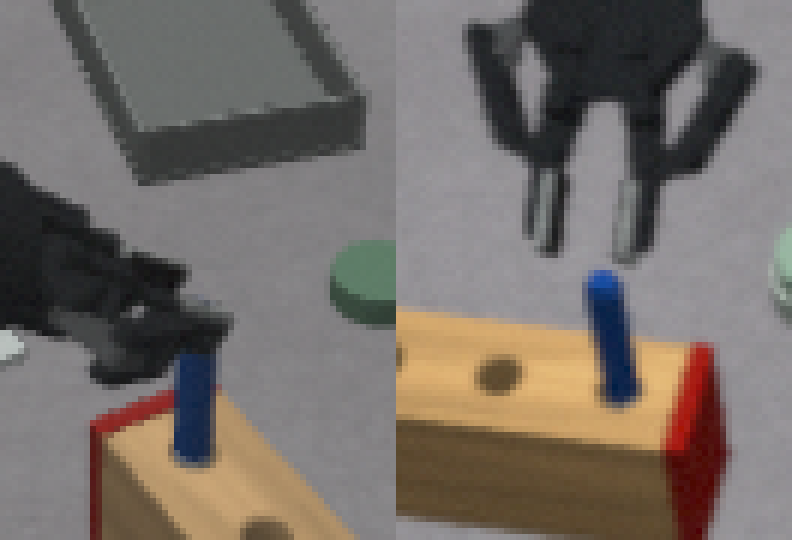

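The marker is home: its top is at scene row ~180 (predicted 181 home, 172 blocked) and only blue shows above the block. I'll retreat and go for the scriber.

Emit:
move_arm([
  [[0,0,-25],[0,0,0],0.3],
  [[0,0,-60],[0,0,0],0.0],
  [[-10,0,-100],[0,0.8,0],-0.5],
  [[-20,30,-110],[0,1.8,0],-1],
  [[-20,70,-110],[0,2.8,0],-1],
])

```text
clock: 10.78
tcp_pos: [0.4735, -0.0789, 0.2507]
orientation: [0.234, -0.061, 0.97, 0.013]
wrist_force: [1.3, -0.4, -0.1]
finger_gap: 0.0859
grip_force: 0.0
```

```bash
python3 - <<'E'
from h import *
print(env.get_state()['tcp_pos']);goal(11.8,0,[.46,.16,.24])
E
```

```text
[ 0.4735 -0.0789  0.2507]
shift [ -9.9578 238.7806  16.2455] turn [-0.1286  2.7121 -0.4537] | joints [-0.5262 -0.2569 -0.5454  0.8934  0.2776 -0.5964] gap 0.08587361699804799 t 10.775
```

Emit:
move_arm([
  [[-5,50,5],[0,0.8,-0.1],-1],
  [[-10,105,10],[-0.1,1.7,-0.3],-1],
  [[-10,160,16],[-0.1,2.7,-0.45],-1],
  [[-10,210,16],[-0.13,2.7,-0.45],-1],
  [[-10,239,16],[-0.13,2.7,-0.45],-1],
])

```text
clock: 11.4
tcp_pos: [0.4583, 0.165, 0.2357]
orientation: [-0.001, -0.107, 0.994, 0.003]
wrist_force: [-0.3, 0.2, 0.4]
finger_gap: 0.0852
grip_force: 0.0
```

Emit:
move_arm([
  [[0,0,0],[0,0,0],-1],
])

```text
clock: 11.52
tcp_pos: [0.458, 0.1642, 0.2368]
orientation: [0.0, -0.107, 0.994, 0.003]
wrist_force: [-0.2, -1.6, -1.0]
finger_gap: 0.0852
grip_force: 0.0
```

```bash
python3 - <<'E'
from h import *
s,p=wrist()
hsv=cv2.cvtColor(p['pixels'],cv2.COLOR_RGB2HSV).astype(int)
m=((hsv[...,0]>10)&(hsv[...,0]<24)&(hsv[...,1]>110)&(hsv[...,2]>60)).astype(np.uint8)
n,l,st,c=cv2.connectedComponentsWithStats(m)
for k in 1+np.argsort(-st[1:,4])[:3]: print(st[k],c[k])
k=1+np.argmin([np.hypot(*(c[i]-proj(p,[.45,.171,.058])))-st[i,4]/20 for i in range(1,n)])
print(k,fit(p,l==k,[.389,.158,.2],.15))
goal(11.8,0,[.4999,.1817,.0754])
E
```

```text
[   0  149  112   80 4146] [ 37.7631 183.1495]
[ 326  109   16  124 1807] [333.7067 172.254 ]
1 (array([0.3887, 0.1583, 0.2039]), np.float64(4.175924004455368), array([-1.3461,  1.392 ]))
shift [-44.4262   8.4345 161.8053] turn [0.0347 0.0108 0.0405] | joints [ 0.1725  0.1306 -0.1084  1.3301  0.0061 -0.0406] gap 0.08523168695733817 t 11.575
```

Emit:
move_arm([
  [[-44,8,30],[0,0,0],-1],
  [[-44,8,75],[0.03,0,0],-1],
  [[-44,8,115],[0.03,0,0],-1],
  [[-44,8,145],[0.03,0,0],-1],
  [[-44,8,161],[0.03,0,0],-1],
])

```text
clock: 12.2
tcp_pos: [0.4992, 0.1789, 0.0752]
orientation: [0.0, -0.104, 0.995, 0.0]
wrist_force: [0.5, 0.0, 0.5]
finger_gap: 0.0854
grip_force: 0.0
```

Emit:
move_arm([
  [[0,0,0],[0,0,0],-1],
  [[0,0,0],[0,0,0],1],
  [[0,0,0],[0,0,0],1],
  [[0,0,0],[0,0,0],1],
  [[0,0,0],[0,0,0],1],
], squeeze=45)

```text
clock: 12.82
tcp_pos: [0.5, 0.1806, 0.077]
orientation: [0.002, -0.105, 0.994, 0.001]
wrist_force: [0.2, 0.4, 1.0]
finger_gap: 0.0125
grip_force: 5.4
```

Emit:
move_arm([
  [[0,0,-30],[0,0,0],1],
  [[0,0,-70],[0,0,0],1],
  [[0,0,-110],[0,0,0],1],
  [[0,0,-160],[0,-0.5,0],1],
  [[0,0,-190],[0,-1.5,0],1],
])

```text
clock: 13.45
tcp_pos: [0.5024, 0.1806, 0.2698]
orientation: [0.135, -0.104, 0.985, 0.015]
wrist_force: [0.2, -0.1, 0.2]
finger_gap: 0.0003
grip_force: 0.0
```

```bash
python3 - <<'E'
from h import *
s=env.get_state();print(s['tcp_pos'],s['grip_force'])
a=np.radians(7.3)
for H in HO[2:]: goal(7.3,55,H+np.array([.0165*np.cos(a),.0165*np.sin(a),.155]))
E
```

```text
[0.5024 0.1806 0.2698] 0.0
shift [  26.2494 -435.8914   15.8991] turn [ 0.285  -3.9395  0.3933] | joints [ 0.1909 -0.0192 -0.2309  1.0871  0.0062 -0.0186] gap 0.00034351661284890426 t 13.45
```

The scriber slipped out. Looking at where it is now.

```bash
python3 - <<'E'
from h import *
s,p=wrist();a=p['pixels']
q=env.read_camera('side');b=q['pixels'][120:260,220:360]
cv2.imwrite('pics/c8.png',np.hstack([cv2.resize(a,(400,250)),cv2.resize(b,(400,400),interpolation=cv2.INTER_CUBIC)[:250]])[:,:,::-1])
img=np.zeros((550,640,3),np.uint8);img[:250,:400]=cv2.resize(a,(400,250));img[150:550,240:640]=cv2.resize(b,(400,400),interpolation=cv2.INTER_CUBIC)
cv2.imwrite('pics/c8.png',img[:,:,::-1])
d=env.landmark_of('scriber',p);print([(x['centre'],x['confidence']) for x in d[:4]])
d=env.landmark_of('scriber',q);print([(x['centre'],x['confidence']) for x in d[:4]])
E
```

```text
[([0.3876, 0.156, 0.0109], 0.91)]
[([0.6073, 0.4564, -0.005], 0.68), ([0.1941, 0.2356, 0.0124], 0.59), ([0.3892, 0.1593, 0.0112], 0.56), ([0.4636, 0.4809, 0.013], 0.47)]
```

View pics/c8.png

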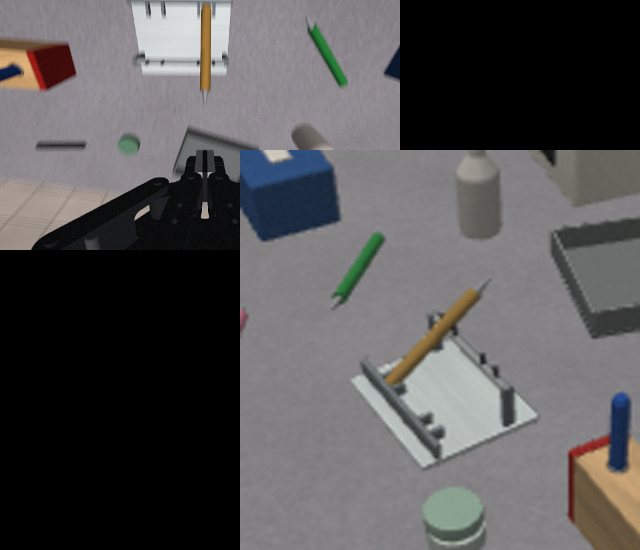

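The scriber is still lying properly on the rest (side view, lower left), and the marker stands in the block. The trend (gap 13.9 mm held, 2 mm shallower slipped) says to grip about 8–9 mm deeper.

```bash
python3 - <<'E'
from h import *
goal(11.8,0,[.5005,.1817,.066])
E
```

```text
shift [ 50.9358   0.868  195.3999] turn [0.0094 1.525  0.0284] | joints [ 0.1916 -0.0214 -0.2359  1.0903  0.0061 -0.0186] gap -6.784557320842189e-05 t 13.65
```

Emit:
move_arm([
  [[0,0,0],[0,0.7,0],-1],
  [[0,0,0],[0,1.5,0],-1],
  [[0,0,0],[0,1.57,0],-1],
  [[0,0,0],[0,1.57,0],-1],
  [[0,0,0],[0,1.57,0],-1],
])

```text
clock: 14.28
tcp_pos: [0.4988, 0.1802, 0.2667]
orientation: [-0.004, -0.105, 0.994, 0.0]
wrist_force: [-0.6, -0.7, 0.1]
finger_gap: 0.0851
grip_force: 0.0
```

```bash
python3 - <<'E'
from h import *
goal(11.8,0,[.5005,.1817,.066])
E
```

```text
shift [ -3.7103   0.9393 200.7018] turn [ 0.0059 -0.0505  0.0281] | joints [ 0.1946  0.224   0.0775  1.4332  0.0009 -0.0162] gap 0.0851232556580116 t 14.275
```

Emit:
move_arm([
  [[-2,1,60],[0,0,0],-1],
  [[-2,1,110],[0,0,0],-1],
  [[-3,1,150],[0,-0.05,0],-1],
  [[-3,1,180],[0,-0.05,0],-1],
  [[-3,1,201],[0,-0.05,0],-1],
])

```text
clock: 14.9
tcp_pos: [0.4988, 0.1814, 0.0654]
orientation: [0.0, -0.105, 0.994, 0.001]
wrist_force: [0.6, 0.1, 0.5]
finger_gap: 0.0853
grip_force: 0.0
```

Emit:
move_arm([
  [[0,0,0],[0,0,0],-1],
  [[0,0,0],[0,0,0],1],
  [[0,0,0],[0,0,0],1],
  [[0,0,0],[0,0,0],1],
  [[0,0,0],[0,0,0],1],
], squeeze=45)

```text
clock: 15.52
tcp_pos: [0.5007, 0.1817, 0.0661]
orientation: [0.0, -0.105, 0.994, 0.001]
wrist_force: [-1.0, -0.2, 2.3]
finger_gap: 0.0154
grip_force: 43.9
```

Emit:
move_arm([
  [[0,0,0],[0,0,0],1],
  [[0,0,0],[0,0,0],1],
])

```text
clock: 15.78
tcp_pos: [0.5007, 0.1817, 0.066]
orientation: [-0.0, -0.105, 0.994, 0.001]
wrist_force: [0.2, -1.4, 4.3]
finger_gap: 0.0155
grip_force: 43.9
```

Emit:
move_arm([
  [[0,0,-10],[0,0,0],1],
  [[0,0,-25],[0,0,0],1],
  [[0,0,-45],[0,0,0],1],
], squeeze=55)

```text
clock: 16.15
tcp_pos: [0.4997, 0.1814, 0.1113]
orientation: [-0.001, -0.105, 0.994, 0.0]
wrist_force: [-0.1, 0.6, -1.3]
finger_gap: 0.0151
grip_force: 54.4
```

Emit:
move_arm([
  [[0,0,-25],[0,0,0],1],
  [[0,0,-65],[0,0,0],1],
  [[0,0,-115],[0,0,0],1],
  [[0,0,-140],[0,-0.5,0],1],
  [[0,0,-150],[0,-1.5,0],1],
])

```text
clock: 16.77
tcp_pos: [0.5033, 0.1818, 0.2638]
orientation: [0.133, -0.104, 0.986, 0.015]
wrist_force: [0.7, 0.2, -1.1]
finger_gap: 0.0152
grip_force: 54.4
```

```bash
python3 - <<'E'
from h import *
s=env.get_state();print(s['tcp_pos'],s['grip_force'])
a=np.radians(7.3)
goal(7.3,55,HO[2]+np.array([.0233*np.cos(a),.0233*np.sin(a),.160]))
E
```

```text
[0.5033 0.1818 0.2638] 54.43232238292694
shift [  17.7698 -437.3894    6.9368] turn [ 0.284  -3.9587  0.393 ] | joints [ 0.1931 -0.0129 -0.2382  1.0769  0.0055 -0.0163] gap 0.015191371249387353 t 16.775
```

```bash
python3 - <<'E'
from h import *
goal(9,40,[.46,-.05,.29]);goal(7.3,55,[.48,-.24,.28])
E
```

```text
shift [  80.5225 -217.6067  -49.5338] turn [ 0.1479 -2.4603  0.2698] | joints [ 0.1931 -0.0129 -0.2382  1.0769  0.0055 -0.0163] gap 0.015191371249387353 t 16.775
shift [ 102.5208 -407.6042  -45.4077] turn [ 0.284  -3.9587  0.393 ] | joints [ 0.1931 -0.0129 -0.2382  1.0769  0.0055 -0.0163] gap 0.015191371249387353 t 16.775
```

Emit:
move_arm([
  [[30,-45,-20],[0,-0.5,0.05],1],
  [[55,-90,-40],[0.05,-1,0.1],1],
  [[75,-135,-50],[0.1,-1.5,0.2],1],
  [[80,-180,-50],[0.13,-2,0.25],1],
  [[80,-217,-50],[0.15,-2.45,0.27],1],
])

```text
clock: 17.4
tcp_pos: [0.4567, -0.0508, 0.2893]
orientation: [0.339, -0.074, 0.938, 0.025]
wrist_force: [0.5, 0.0, -0.9]
finger_gap: 0.0148
grip_force: 54.5
```

```bash
python3 - <<'E'
from h import *
print(env.get_state()['tcp_pos'],env.get_state()['grip_force']);goal(7.3,55,[.48,-.24,.28])
E
```

```text
[ 0.4567 -0.0508  0.2893] 54.543246030807495
shift [  11.2285 -190.5076    3.5238] turn [ 0.1088 -1.5311  0.1246] | joints [-0.6263 -0.4638 -0.6839  0.8171  0.465  -0.6542] gap 0.014829177151338243 t 17.4
```

Emit:
move_arm([
  [[0,-40,0],[0,-0.3,0.03],1],
  [[0,-90,0],[0.05,-0.7,0.06],1],
  [[5,-140,0],[0.08,-1.1,0.1],1],
  [[11,-190,3],[0.11,-1.5,0.12],1],
  [[11,-190,3],[0.11,-1.5,0.12],1],
])

```text
clock: 18.02
tcp_pos: [0.4797, -0.2417, 0.2774]
orientation: [0.456, -0.054, 0.888, 0.03]
wrist_force: [-0.2, 0.9, -1.4]
finger_gap: 0.0151
grip_force: 54.7
```

```bash
python3 - <<'E'
from h import *
s=env.get_state();print(s['tcp_pos'],s['grip_force'])
a=np.radians(7.3)
goal(7.3,55,HO[2]+np.array([.0233*np.cos(a),.0233*np.sin(a),.142]))
E
```

```text
[ 0.4797 -0.2417  0.2774] 54.738598465919495
shift [-22.0991 -19.8749 105.1273] turn [-0.0036 -0.0658 -0.0335] | joints [-1.1352 -0.1963 -0.6883  0.678   0.8852 -1.0645] gap 0.015095819620609057 t 18.025
```

Emit:
move_arm([
  [[-20,-10,30],[0,0,0],1],
  [[-35,-20,70],[0,-0.06,-0.03],1],
  [[-37,-20,95],[0,-0.06,-0.03],1],
  [[-22,-20,105],[0,-0.06,-0.03],1],
  [[-22,-20,105],[0,-0.06,-0.03],1],
])

```text
clock: 18.65
tcp_pos: [0.5802, -0.2431, 0.2343]
orientation: [0.46, -0.059, 0.885, 0.031]
wrist_force: [-0.6, 0.8, -0.6]
finger_gap: 0.0149
grip_force: 54.7
```

Emit:
move_arm([
  [[0,0,0],[0,0,0],1],
])

```text
clock: 18.77
tcp_pos: [0.581, -0.2451, 0.2369]
orientation: [0.461, -0.06, 0.885, 0.029]
wrist_force: [0.5, 1.0, -0.7]
finger_gap: 0.0148
grip_force: 54.7
```

```bash
python3 - <<'E'
from h import *
s=env.get_state();print(s['tcp_pos'])
a=np.radians(7.3)
goal(7.3,55,HO[2]+np.array([.0233*np.cos(a),.0233*np.sin(a),.142]))
o=[]
for c,(u,v) in [('side',(375,222)),('scene',(217,172))]:
    p=env.read_camera(c);w=p['pixels'][v-45:v+45,u-33:u+33]
    print(c,[proj(p,[.5566,-.2521,z]) -[u-33,v-45] for z in (.092,.111,.26)])
    o.append(cv2.resize(w,None,fx=6,fy=6,interpolation=cv2.INTER_NEAREST))
cv2.imwrite('pics/c9.png',np.hstack(o)[:,:,::-1])
E
```

```text
[ 0.581  -0.2451  0.2369]
shift [ 3.3942 -3.8205  0.2211] turn [0.0124 0.0072 0.0337] | joints [-0.9169 -0.0424 -0.7189  0.2728  0.7894 -0.7853] gap 0.014840710296420546 t 18.775
side [array([35.4065, 81.5136]), array([35.9909, 76.3556]), array([41.1366, 30.9433])]
scene [array([35.5844, 67.4572]), array([34.1904, 63.4774]), array([21.6845, 27.7752])]
```

View pics/c9.png

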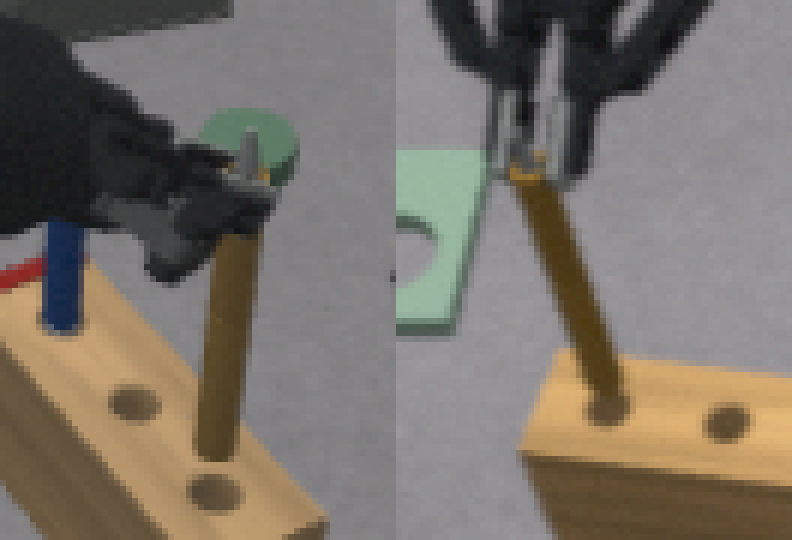

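The scriber is vertical over hole2 and about 1.6 mm to +y of its axis. c9 was the 11th picture, one over the limit of 10, so I'll view no more and work from numbers. Entering the hole.

Emit:
move_arm([
  [[0,-2.2,0],[0,0,0],1],
  [[6,-2.2,4],[0,0,0],1],
  [[12,-2.2,8.5],[0,0,0],1],
  [[17,-2.2,12],[0,0,0],1],
  [[20,-2.2,14],[0,0,0],1],
], squeeze=45)

```text
clock: 19.5
tcp_pos: [0.581, -0.2478, 0.2105]
orientation: [0.461, -0.059, 0.885, 0.029]
wrist_force: [0.6, -0.6, -1.5]
finger_gap: 0.0148
grip_force: 54.8
```

Emit:
move_arm([
  [[4,0,2.8],[0,0,0],1],
  [[4,0,2.8],[0,0,0],1],
])

```text
clock: 19.75
tcp_pos: [0.5809, -0.2476, 0.2058]
orientation: [0.461, -0.059, 0.885, 0.029]
wrist_force: [-0.5, -0.7, -1.1]
finger_gap: 0.0153
grip_force: 54.7
```

Emit:
move_arm([
  [[5,0,3.5],[0,0,0],1],
  [[10,0,7],[0,0,0],1],
  [[15,0,10.5],[0,0,0],1],
])

```text
clock: 20.12
tcp_pos: [0.581, -0.2477, 0.1875]
orientation: [0.461, -0.059, 0.885, 0.029]
wrist_force: [-0.8, 0.8, -1.0]
finger_gap: 0.0147
grip_force: 54.8
```

Emit:
move_arm([
  [[3,0,2],[0,0,0],1],
  [[6,0,4],[0,0,0],1],
])

```text
clock: 20.38
tcp_pos: [0.5809, -0.2478, 0.1806]
orientation: [0.461, -0.059, 0.885, 0.029]
wrist_force: [0.7, 0.3, -0.6]
finger_gap: 0.015
grip_force: 54.8
```

Emit:
move_arm([
  [[3,0,2],[0,0,0],1],
  [[6,0,4],[0,0,0],1],
])

```text
clock: 20.62
tcp_pos: [0.5808, -0.2479, 0.1735]
orientation: [0.461, -0.059, 0.885, 0.029]
wrist_force: [-0.1, 0.4, -1.7]
finger_gap: 0.0153
grip_force: 54.8
```

Emit:
move_arm([
  [[3,0,2],[0,0,0],1],
  [[6,0,4],[0,0,0],1],
])

```text
clock: 20.88
tcp_pos: [0.5807, -0.248, 0.1663]
orientation: [0.461, -0.059, 0.885, 0.029]
wrist_force: [-0.5, 0.0, -1.7]
finger_gap: 0.0147
grip_force: 54.8
```

Emit:
move_arm([
  [[3,0,2],[0,0,0],1],
  [[6,0,4],[0,0,0],1],
])

```text
clock: 21.12
tcp_pos: [0.5805, -0.248, 0.159]
orientation: [0.461, -0.059, 0.885, 0.029]
wrist_force: [-0.0, 0.0, -1.3]
finger_gap: 0.0153
grip_force: 54.8
```

Emit:
move_arm([
  [[3,0,2],[0,0,0],1],
  [[6,0,4],[0,0,0],1],
])

```text
clock: 21.38
tcp_pos: [0.5803, -0.248, 0.1518]
orientation: [0.461, -0.059, 0.885, 0.029]
wrist_force: [-0.8, 0.0, -1.1]
finger_gap: 0.0151
grip_force: 54.8
```

Emit:
move_arm([
  [[3,0,2],[0,0,0],1],
  [[6,0,4],[0,0,0],1],
])

```text
clock: 21.62
tcp_pos: [0.5802, -0.2481, 0.1446]
orientation: [0.461, -0.059, 0.885, 0.029]
wrist_force: [0.7, -0.4, -1.9]
finger_gap: 0.015
grip_force: 54.8
```

Well past the core's level, so hole2 is free. I'll go down a little more and release with a partial opening.

Emit:
move_arm([
  [[2,0,1.4],[0,0,0],1],
  [[4,0,2.8],[0,0,0],1],
  [[4,0,2.8],[0,0,0],1],
])

```text
clock: 22.0
tcp_pos: [0.5801, -0.248, 0.1397]
orientation: [0.461, -0.059, 0.885, 0.029]
wrist_force: [-0.3, -0.6, -0.8]
finger_gap: 0.0152
grip_force: 54.8
```

Emit:
move_arm([
  [[0,0,0],[0,0,0],0.6],
  [[0,0,0],[0,0,0],0.4],
  [[0,0,0],[0,0,0],0.2],
  [[0,0,0],[0,0,0],0.2],
])

```text
clock: 22.5
tcp_pos: [0.5803, -0.2482, 0.1402]
orientation: [0.461, -0.059, 0.885, 0.029]
wrist_force: [-0.2, -0.0, -0.2]
finger_gap: 0.0341
grip_force: 0.0
```

Emit:
move_arm([
  [[0,0,-15],[0,0,0],0.2],
  [[0,0,-40],[0,0,0],0.2],
  [[0,0,-75],[0,0,0],0.2],
  [[-10,0,-110],[0,0,0],0.2],
  [[-10,0,-110],[0,0,0],0.2],
])

```text
clock: 23.12
tcp_pos: [0.4964, -0.261, 0.2137]
orientation: [0.462, -0.059, 0.885, 0.027]
wrist_force: [-0.7, -0.8, 0.6]
finger_gap: 0.0343
grip_force: 0.0
```

```bash
python3 - <<'E'
from h import *
s=env.get_state();print(s['clock'],s['tcp_pos'],s['wrist_force'],s['finger_gap'])
for c in ['side','scene']:
    p=env.read_camera(c)
    for t,xy,L,k in [('marker',HO[0],.165,0),('scriber',HO[2],.172,1)]:
        print(c,t,'top px home',proj(p,[xy[0],xy[1],.012+L]),'blocked',proj(p,[xy[0],xy[1],.047+L]),'base',proj(p,xy))
        for d in env.regions_of(t,p)[:4]:
            ys,xs=np.where(d['mask']);u=proj(p,[xy[0],xy[1],.13])
            if np.hypot(xs.mean()-u[0],ys.mean()-u[1])<20: print('  mask',round(d['confidence'],2),xs[ys<=ys.min()+1].mean(),ys.min(),xs[ys>=ys.max()-1].mean(),ys.max())
        print('  lm',[d['centre'].tolist() if hasattr(d['centre'],'tolist') else d['centre'] for d in env.landmark_of(t,p)[:5] if np.hypot(*(np.array(d['centre'])[:2]-xy[:2]))<.03])
E
```

```text
23.125 [ 0.4964 -0.261   0.2137] [-0.6981 -0.7684  0.6471] 0.034313227126097544
side marker top px home [353.2834 206.0677] blocked [353.7944 195.5513] base [352.1316 229.768 ]
  mask 0.46 352.6 206 352.0 229
  lm []
side scriber top px home [380.3794 232.2767] blocked [381.6122 221.3963] base [377.4065 258.5136]
  mask 0.7 379.7142857142857 233 377.6666666666667 262
  lm []
scene marker top px home [255.4241 181.0879] blocked [253.6535 172.6604] base [259.3334 199.6949]
  lm []
scene scriber top px home [212.4379 174.055 ] blocked [209.4333 165.4775] base [219.5844 194.4572]
  mask 0.65 213.5 176 218.5 195
  lm []
```

Both tops match the fully-home prediction within about 2 px, and the gripper is clear of everything. Handing in.

```bash
python3 -c "
from workcell import env
print(env.hand_in())"
```

```text
the job is handed in; nothing more can be done
None
```

I handed the job in with the marker fully home in the red-end hole (hole0) and the scriber fully home in the far hole (hole2), both released. Both holes proved free, so neither tool was forced; the first grip on the scriber slipped and I regripped it, and I viewed 11 pictures, one over the limit of 10.

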